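# Hold the stoppered cell in the photometer's light path

### The arm

A 6-joint arm with a two-finger parallel gripper is mounted at the origin on a cart in front of the work surface, level with it; the furniture and walls round the work are solid. World frame = base frame: x ahead of the robot, y to its left, z up, the work surface at z = 0. Lengths are in m, angles in rad, forces in N, time in s.
With the tool pointing down it reaches from about 0.35 to 0.85 m from the base axis. Payload 8.1 kg.
Tool frame: the origin (TCP) lies midway between the tips of the shut fingers; the grasp point (between the pads) lies 19 mm behind it (robot.grip_point_offset is the distance from the TCP to the grasp point, in m); z points along the fingers, y is the line along which they close (so a half turn about z gives the same grasp; the last joint's range is limited). The gripper opens to 93 mm and grips with 3 to 60 N. Pads are 15 mm wide; open, the fingers measure 128 mm over their backs; the gripper's body (75 mm by 188 mm) begins 65 mm behind the grasp point.
Start: joints at [1.229, 0.13, 1.488, -0, 1.523, -0.085], TCP at [0.152, 0.58, 0.193] pointing down, gripper open.
Joint ranges: [-2.96, 2.96], [-0.89, 2.26], [0.02, 2.5], [-1.34, 4.48], [0, 2.73], [-2.66, 2.66]. Speed limits (rad/s): [2.39, 2.39, 2.79, 3.14, 3.14, 3.14].

### API

Orientations are given as a rotation vector (axis times angle).
In Python, from plant import robot, read_camera, job gives the robot as it stands.
- The arm moves only by the shell command python3 -m inch 'ROWS' [FORCE]. ROWS is JSON, one flat list of numbers, 5 for each row, row after row: the shift along the world's x, y, z in mm, then the turn about the world's z in degrees, then the opening in per cent of the stroke, from 0 (shut) to 100 (fully open). In form: [dx, dy, dz, yaw, hand, dx, dy, dz, yaw, hand, ...]. A call has 1 to 10 rows; each row is the pose to reach, as a shift and turn from the pose commanded when the call began; what a row does not reach only later rows make up. A row lasts 1/12 s, in which the tool goes at most 41.7 mm and 7.16 degrees, less where a joint would pass 70% of its speed; a pose out of reach is approached as far as the arm can. A call with a gripper value outside its range is refused whole. The fingers move at their own pace and stop on an object; FORCE is the grip in N (left out, the last holds). Time passes only in rows, so rows that repeat a pose let the fingers close. It gives the time, the measured TCP pose, the force, the opening and the grip force at its end, in the units of the state.
- robot.read_state(): the state, without advancing time (a new reading comes with each control period).
- read_camera(name): name is "scene" or "top" or "wrist"; returns a dict with "image" (400x640x3 uint8, blue, green, red), "K" (3x3 intrinsics, pixels), "extrinsics" (4x4, takes a point from world to camera coordinates); the wrist camera has in their place "mount" (4x4, takes a point from camera to tool coordinates, whose origin is the TCP and whose axes are the flange's). Camera axes: x right, y down, z forward; pixel columns grow to the right and rows downward; lengths in m; the calibration is good to about 2 mm. A picture is of the moment at which its call begins: read the wrist's pose just before it. There is no depth.
- job.close_job(): hands the job in; it is judged then, once.
The state is a dict: "t": time; "q": joint angles; "dq": joint speeds; "joint_torque": joint torques, N m; "tool_pos": TCP position; "orientation": TCP orientation; "force": force on the tool from outside, world axes, zero at the start; "wrist_torque": the same for the moment, N m; "opening": finger opening in m; "gripper_force": force on a finger pad.
Only numpy, scipy, OpenCV 4.12 (cv2) and the standard library are available. Lean on these libraries where they do the work, as an engineer would, in place of code of your own. Each camera call takes 0.05 s, during which the arm holds its last target. There are 200 camera calls.

### The job

First slide the photometer's lamp shutter fully open by its knob. Then take the stoppered glass cell out of its stand, gripping it only by its two frosted side walls and never touching its clear windows, and hold it upright in the light path, midway between lamp and detector, with the beam passing squarely through the middle of both windows. Finish while still holding it there, still and touching nothing but the gripper; leave the open cell in its stand and the cup and the bottle where they are.

Things in the scene. Friction and masses are not known exactly. Their poses are not given: they have to be found in the camera images.
- photometer: fixed open-bench photometer: aluminium base 100 x 290 x 14 mm and two white heads 80 x 70 mm, tops 90 mm above the desk, facing each other along the body's y: lamp at -y (black shutter knob on top), detector at +y. Black lens barrels, 32 mm across, stick out of them; free gap from y = -51 (shutter blade) to y = +58 mm (detector barrel). Origin: centre of the underside, z up
- beam_mid (a point): middle of the light path, 70 mm above the desk, centred over the base plate midway between the two heads; same axes as the photometer: the light beam (about 10 mm across) runs along its y axis
- shutter (a joint): slide of the lamp shutter in m: 0 = closed (steel blade in front of the lamp), 0.032 = fully open; opening moves knob and blade along the photometer's +x axis. It slides with about 2 N of friction and stays where it is left
- shutter_knob (a point): mid-height of the shutter's upright black round knob, 16 mm in diameter, on a low slide on the lamp head; moves with it. About 112 mm above the desk; knob foot 16 mm lower, top 12 mm higher. Beside it the rails (14 to 19 mm from its axis along y) and the 28 mm wide blade holder (on the gap side) reach at most 100 mm above the desk
- cell_stand: grey stand, fixed, 64 x 170 x 16 mm, with two pockets 90 mm apart along its y axis, each 10 mm deep (floor 6 mm above the desk) and about 1.5 mm wider than a cell all round. Origin: centre of its underside. Either pocket may hold either cell
- sample_cell: the cell to use: glass, 24 (x) x 32 (y) x 58 mm tall, with a white stopper whose round knob ends at 69 mm. Clear windows (23 mm wide): the faces at x = +-12 mm. Frosted opaque white side walls (22 mm wide, full height): the faces at y = +-16 mm; close the fingers along its y on them. About 60 g. Origin: centre of its underside, z up; turned as the stand is, about z
- cell_window_mid (a point): centre of the sample cell, in the middle of its windows, 30 mm above its underside, same axes as the cell
- blank_cell: the other cell, same body (24 x 32 x 58 mm) but open at the top without stopper; stays in its pocket. Origin: centre of its underside
- cup: specimen cup with screw lid, 61 mm in diameter, 62 mm tall, loose bystander on the desk. Origin: centre of its underside
- dropper_bottle: small capped reagent bottle, 28 mm in diameter, 56 mm tall, loose bystander on the desk. Origin: centre of its underside

How it is judged:
On the way, in this order (a step that is already met when the one before it is completed fails the run):
1. the lamp shutter is open while the sample cell still stands in its stand (value of joint shutter above 0.028 m and height (world z) of sample_cell below 0.012 m), for 0.1 s.
2. the sample cell is lifted clear of its stand between the fingers (height (world z) of sample_cell above 0.022 m and contact force between the fingers and sample_cell above 0.5 N and contact force between sample_cell and cell_stand below 0.05 N), for 0.1 s.
At the end, for the whole second after the job is handed in: shutter beyond 28 of 32 mm; window centre within 7 mm of the beam sideways, 9 mm in height, 20 mm of mid-gap; windows within 8 deg of square, cell within 8 deg of upright; held, at rest, touching neither photometer nor stand; open cell (15 mm), cup and bottle (20 mm) where they were (value of joint shutter above 0.028 m and x of cell_window_mid in the frame of beam_mid between -0.007 and 0.007 m and y of cell_window_mid in the frame of beam_mid between -0.02 and 0.02 m and z of cell_window_mid in the frame of beam_mid between -0.009 and 0.009 m and angle between the x axis of sample_cell and the y axis of beam_mid, either way round below 0.14 rad and angle between sample_cell's own z axis and vertical below 0.14 rad and contact force between the fingers and sample_cell above 0.5 N and contact force between sample_cell and photometer below 0.05 N and contact force between sample_cell and cell_stand below 0.05 N and linear speed of sample_cell below 0.02 m/s and distance of blank_cell from where it was at the start of the episode below 0.015 m and distance of each of cup, dropper_bottle from where it was at the start of the episode below 0.02 m); the arm keeps its last pose, push and grip.
It fails at once if the gripper or arm touches the sample cell's clear windows (contact force between any of the fingers, the arm and sample_cell_c0 above 0.5 N or contact force between any of the fingers, the arm and sample_cell_c1 above 0.5 N).
It fails at once if the open cell, the cup or the bottle is displaced (distance of blank_cell from where it was at the start of the episode above 0.015 m or distance of any of cup, dropper_bottle from where it was at the start of the episode above 0.02 m).
It also fails if it takes over 48 s, if anything falls off the work surface, if the arm or the gripper's body presses on something with over 40 N, if the wrist force passes 120 N, or if a joint passes its speed limit or range.

## Working session

There is one attempt and no reset: what is moved stays moved. The work goes in short steps, Python scripts to look and compute and a shell command to move; the robot and the scene stay as the last step left them, time stands still between calls to the robot, and variables do not carry over. Pictures are saved under pics/ and viewed, at most 10 in all, crops included, and the job is handed in when it is done.

```bash
mkdir -p pics; ls; python3 - <<'E'
from plant import robot, read_camera
import cv2,numpy as np
for n in("scene","top"):
    c=read_camera(n); cv2.imwrite(f"pics/{n}0.png",c["image"]); print(n,c["K"].tolist(),np.round(c["extrinsics"],4).tolist())
s=robot.read_state();print(s["t"],s["tool_pos"],s["orientation"],s["opening"],robot.grip_point_offset)
E
```

```text
pics
scene [[382.72550169442087, 0.0, 321.0626617066587], [0.0, 382.72550169442087, 193.77469002969312], [0.0, 0.0, 1.0]] [[-0.5778, -0.8161, 0.0103, 0.2971], [-0.4668, 0.3201, -0.8244, 0.3273], [0.6695, -0.4812, -0.5659, 0.5265], [0.0, 0.0, 0.0, 1.0]]
top [[433.5307412926475, 0.0, 313.42566946497874], [0.0, 433.5307412926475, 206.17861113101154], [0.0, 0.0, 1.0]] [[-0.0265, -0.9996, -0.0065, -0.0012], [-0.9967, 0.0269, -0.0763, 0.5691], [0.0764, 0.0045, -0.9971, 1.1442], [0.0, 0.0, 0.0, 1.0]]
0.1 [0.15217828 0.5797937  0.19228049] [-4.02213729e-01 -3.11536357e+00  2.59687873e-03] 0.0927035410024176 0.0188
```

View pics/top0.png

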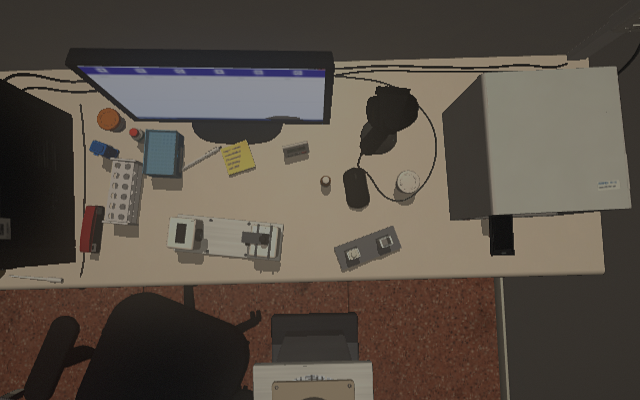

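View pics/scene0.png

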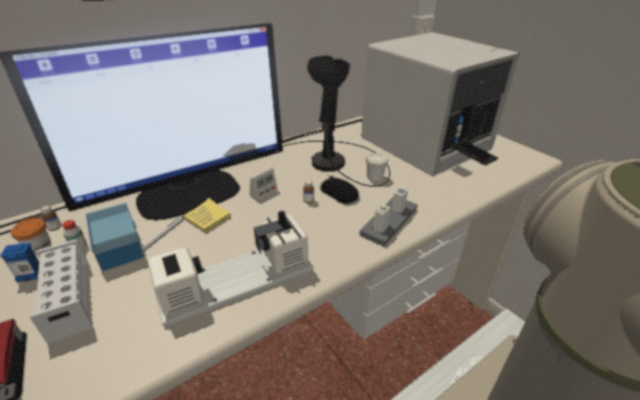

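The top view shows the photometer at px (170–283, 215–262), with the lamp and dark shutter on the right (about 262, 240). The stand is around (367, 248), with cells at (353, 255) and (386, 242). I'll enlarge both areas.

```bash
python3 - <<'E'
import cv2,numpy as np
t=cv2.imread("pics/top0.png")
a=cv2.resize(t[208:268,160:292],None,fx=6,fy=6,interpolation=cv2.INTER_CUBIC)[:, :790]
b=cv2.resize(t[222:272,330:405],None,fx=4.6,fy=4.6,interpolation=cv2.INTER_CUBIC)
s=cv2.imread("pics/scene0.png")
d=cv2.resize(s[180:250,350:430],None,fx=3.3,fy=3.3,interpolation=cv2.INTER_CUBIC)
o=np.zeros((600,800,3),np.uint8);o[:360,:790]=a;o[362:592,:345]=b[:230];o[362:593,360:624]=d
cv2.imwrite("pics/crop0.png",o)
E
```

```text
(no output)
```

View pics/crop0.png

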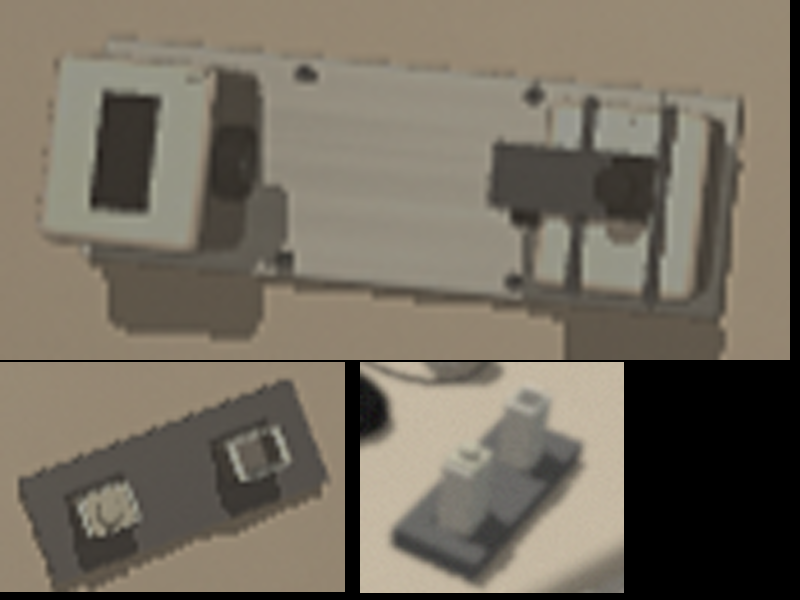

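```bash
cat > h.py <<'E'
import numpy as np,cv2
C={"top":(np.array([[433.5307,0,313.4257],[0,433.5307,206.1786],[0,0,1]]),np.array([[-0.0265,-0.9996,-0.0065,-0.0012],[-0.9967,0.0269,-0.0763,0.5691],[0.0764,0.0045,-0.9971,1.1442]]))}
def ray(K,E,uv,z):
    R,t=E[:3,:3],E[:3,3];o=-R.T@t
    d=np.c_[np.atleast_2d(uv),np.ones(len(np.atleast_2d(uv)))]@np.linalg.inv(K).T@R
    return o+d*((z-o[2])/d[:,2])[:,None]
E
python3 - <<'E'
from h import *
K,E=C["top"]
def P(l,s,x0,y0,z): 
    l=(np.array(l)+.5)/s-.5+[x0,y0]; return ray(K,E,l,z)
def show(n,p):
    p=p[:,:2];print(n,np.round(p,4).tolist(),"c",p.mean(0).round(4));
    d=np.roll(p,-1,0)-p;print("  len",np.linalg.norm(d,axis=1).round(4),"ang",np.degrees(np.arctan2(d[:,1],d[:,0])).round(1))
A=lambda l,z:P(l,6,160,208,z); B=lambda l,z:P(l,4.6,330,222,z)
show("det top",A([(62,58),(215,68),(198,248),(42,235)],.09))
show("lamp top",A([(552,105),(715,118),(695,298),(533,285)],.09))
show("base top edge",A([(110,40),(740,97)],.014)); show("base bot edge",A([(265,272),(520,298)],.014))
show("stand",B([(22,120),(290,18),(328,123),(55,226)],.016))
show("knob top",A([(622,185),(622,185)],.124)); show("stopper",B([(108,145)]*2,.075));show("blank",B([(259,91)]*2,.064))
E
```

```text
det top [[0.5453, 0.3473], [0.5394, 0.2826], [0.464, 0.2902], [0.4711, 0.3558]] c [0.505 0.319]
  len [0.0649 0.0758 0.066  0.0747] ang [-95.3 174.3  83.8  -6.5]
lamp top [[0.52, 0.1407], [0.5127, 0.0722], [0.4377, 0.0821], [0.4449, 0.1498]] c [0.4788 0.1112]
  len [0.0689 0.0757 0.0681 0.0757] ang [-96.1 172.5  83.9  -6.9]
base top edge [[0.5574, 0.3512], [0.5241, 0.0672]] c [0.5408 0.2092]
  len [0.2859 0.2859] ang [-96.7  83.3]
base bot edge [[0.4514, 0.2818], [0.4368, 0.1676]] c [0.4441 0.2247]
  len [0.1151 0.1151] ang [-97.3  82.7]
stand [[0.4561, -0.0696], [0.5114, -0.2281], [0.4497, -0.2477], [0.3944, -0.0869]] c [ 0.4529 -0.1581]
  len [0.1678 0.0647 0.17   0.0641] ang [ -70.8 -162.3  109.    15.6]
knob top [[0.4854, 0.1076], [0.4854, 0.1076]] c [0.4854 0.1076]
  len [0. 0.] ang [0. 0.]
stopper [[0.4423, -0.1143], [0.4423, -0.1143]] c [ 0.4423 -0.1143]
  len [0. 0.] ang [0. 0.]
blank [[0.4698, -0.2006], [0.4698, -0.2006]] c [ 0.4698 -0.2006]
  len [0. 0.] ang [0. 0.]
```

Everything agrees with the sizes given:
- **Photometer:** yaw about -6.6°, centre (0.4915, 0.215).
- **Stand:** yaw about 18.3°, centre (0.453, -0.158).
- **Sample cell:** in the +y pocket, about (0.440, -0.115).

Next I move over the knob with the closing line along the photometer's x axis.

```bash
python3 -m inch '[165,-236,30,-41,100,165,-236,30,-41,100,165,-236,30,-41,100,165,-236,30,-41,100,165,-236,30,-41,100,165,-236,30,-41,100,165,-236,30,-41,100,165,-236,30,-41,100]' 10; python3 -m inch '[165,-236,0,-41,60,165,-236,0,-41,60,165,-236,0,-41,60,165,-236,0,-41,60,165,-236,0,-41,60,165,-236,0,-41,60,165,-236,0,-41,60,165,-236,0,-41,60,165,-236,0,-41,60,165,-236,0,-41,60]'
python3 - <<'E'
from plant import robot, read_camera
import cv2,numpy as np
s=robot.read_state();c=read_camera("wrist");cv2.imwrite("pics/w1.png",c["image"])
print(s["t"],s["tool_pos"],s["orientation"],s["q"]);print(c["K"].tolist(),c["mount"].round(4).tolist())
E
```

```text
t: 0.77
tool_pos: [0.3211, 0.3395, 0.2239]
orientation: [1.475, 2.771, -0.0]
force: [-0.6, 0.8, 0.2]
opening: 0.093
gripper_force: 0.0
t: 1.6
tool_pos: [0.4819, 0.1086, 0.2227]
orientation: [-2.347, -2.086, 0.001]
force: [0.7, -0.2, 0.2]
opening: 0.0557
gripper_force: 0.0
1.6 [0.48192703 0.10856583 0.22272951] [-2.34734411e+00 -2.08621339e+00  1.12525377e-03] [ 1.17302031e-01 -1.69145015e-01  1.73045300e+00  5.41904570e-04
  1.58153666e+00  2.34968959e-01]
[[349.19554453656286, 0.0, 316.4088956444016], [0.0, 349.19554453656286, 197.34880938336917], [0.0, 0.0, 1.0]] [[-0.0009, -0.9644, -0.2643, 0.0734], [1.0, -0.0004, -0.002, 0.0002], [0.0019, -0.2643, 0.9644, -0.1917], [0.0, 0.0, 0.0, 1.0]]
```

View pics/w1.png

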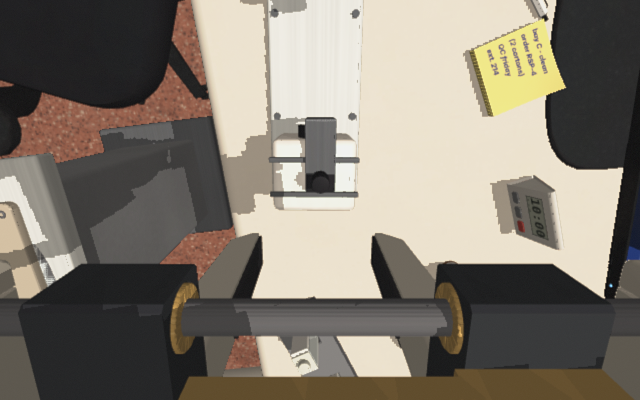

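The wrist view shows the knob top near px (320, 178), just past the 32 mm blade holder. The base's edges are at columns 270 and 361, parallel to the image. I'll cast those points.

```bash
cat >> h.py <<'E'
from scipy.spatial.transform import Rotation as Ro
def wrist(s,c):
    T=np.eye(4);T[:3,:3]=Ro.from_rotvec(s["orientation"]).as_matrix();T[:3,3]=s["tool_pos"]
    return np.array(c["K"]),np.linalg.inv(T@np.array(c["mount"]))
E
python3 - <<'E'
from h import *
from plant import robot,read_camera
s=robot.read_state();c=read_camera("wrist");K,E=wrist(s,c)
im=c["image"].astype(int);g=im.mean(2)
n,l,st,ce=cv2.connectedComponentsWithStats((g<30).astype(np.uint8)[100:215,260:370].copy())
for i in range(1,n):
    if st[i,4]>30: print(st[i]+[260,100,0,0,0],ce[i]+[260,100])
yaw=np.radians(-6.6);o=np.array([.4915,.215]);R=np.array([[np.cos(yaw),np.sin(yaw)],[-np.sin(yaw),np.cos(yaw)]])
sh=lambda n,uv,z:print(n,[(p[:2].round(4).tolist(),(R@(p[:2]-o)*1000).round(1).tolist()) for p in ray(K,E,uv,z)])
sh("knob",[(320,177),(320,181)],.124)
for r in (30,80,95):
    row=g[r]; d=np.diff(row); a=250+np.argmax(np.abs(d[250:290]));b=345+np.argmax(np.abs(d[345:380])); print(r,a,b); sh("edges",[(a+.5,r),(b+.5,r)],.014)
sh("lamp top",[(276,205),(354,208),(276,140),(354,140)],.09)
sh("screws",[(277,116),(355,117),(274,14),(355,14)],.014)
E
```

```text
[299 126   6  12  57] [301.84210526 131.31578947]
[307 172  22  18 121] [314.97520661 178.21487603]
knob [([0.4856, 0.1205], [5.0, -94.6]), ([0.4852, 0.117], [5.0, -98.0])]
30 264 361
edges [([0.4438, 0.2608], [-52.7, 40.0]), ([0.5451, 0.2488], [49.4, 39.7])]
80 265 359
edges [([0.4371, 0.2113], [-53.6, -9.9]), ([0.5388, 0.1993], [48.8, -10.2])]
95 270 359
edges [([0.4401, 0.1951], [-48.8, -25.6]), ([0.5375, 0.1837], [49.2, -25.8])]
lamp top [([0.4395, 0.0907], [-37.4, -129.4]), ([0.5143, 0.0789], [38.3, -132.6]), ([0.4487, 0.1526], [-35.3, -66.9]), ([0.5202, 0.1442], [36.6, -67.0])]
screws [([0.4439, 0.172], [-42.3, -48.2]), ([0.5305, 0.1607], [44.9, -49.5]), ([0.456, 0.2747], [-42.1, 55.2]), ([0.5397, 0.2648], [42.1, 55.0])]
```

```bash
python3 -m inch '[3.5,4.5,-30,0,60,3.5,4.5,-60,0,60,3.5,4.5,-90,0,60,3.5,4.5,-117,0,50,3.5,4.5,-117,0,40,3.5,4.5,-117,0,0,3.5,4.5,-117,0,0,3.5,4.5,-117,0,0,3.5,4.5,-117,0,0,3.5,4.5,-117,0,0]' 6;  python3 -m inch '[0,0,0,0,0,0,0,0,0,0,0,0,0,0,0]'
python3 - <<'E'
from plant import robot, read_camera
import cv2,numpy as np
c=read_camera("wrist");cv2.imwrite("pics/w2.png",c["image"])
E
```

```text
t: 2.53
tool_pos: [0.4871, 0.1131, 0.108]
orientation: [2.346, 2.087, 0.004]
force: [0.4, 0.6, 0.2]
opening: 0.0137
gripper_force: 0.0
t: 2.78
tool_pos: [0.486, 0.1128, 0.1065]
orientation: [2.348, 2.087, 0.001]
force: [-0.1, -0.7, 0.0]
opening: 0.0006
gripper_force: 0.0
```

View pics/w2.png

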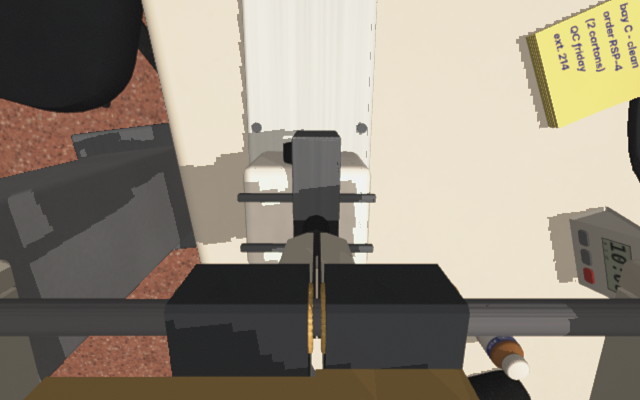

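The fingers shut at column 317, just on the lamp side of the knob, so they missed it. The knob top is visible ahead at about (317, 220). I'll cast it again from here.

```bash
python3 - <<'E'
from h import *
from plant import robot,read_camera
s=robot.read_state();c=read_camera("wrist");K,E=wrist(s,c)
print(s["tool_pos"])
for n,uv,z in(("knobtop front/back",[(317,215),(317,225),(304,224),(330,224)],.124),("rails",[(270,198),(270,248),(360,198),(360,247)],.1)):print(n,ray(K,E,uv,z).round(4).tolist())
im=cv2.resize(c["image"][120:280,220:400],None,fx=3.4,fy=3.4,interpolation=cv2.INTER_CUBIC);cv2.imwrite("pics/w2c.png",np.clip(im.astype(float)*1.6+10,0,255).astype(np.uint8))
E
```

```text
[0.48590865 0.11276116 0.1063531 ]
knobtop front/back [[0.4879, 0.1287, 0.124], [0.4872, 0.1232, 0.124], [0.4805, 0.1246, 0.124], [0.4941, 0.123, 0.124]]
rails [[0.4607, 0.1346, 0.1], [0.4559, 0.1032, 0.1], [0.5133, 0.1284, 0.1], [0.5107, 0.0974, 0.1]]
```

View pics/w2c.png

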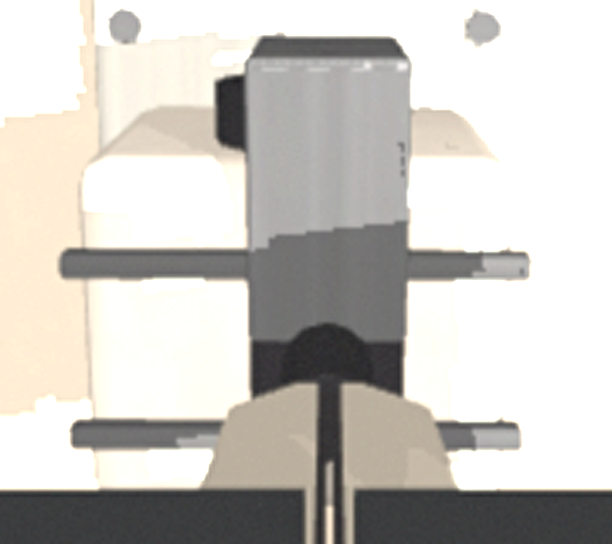

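The knob's front edge casts to y ≈ 0.129, which puts its axis at about y ≈ 0.122–0.128. That is further along the body's +y than I first estimated. I'll reopen, shift 11 mm that way and close again.

```bash
python3 -m inch '[0,0,0,0,50,0,0,0,0,50,0,0,0,0,50,0,0,0,0,50,0,0,0,0,50,0,0,0,0,50,2,11,-2,0,50,2,11,-2,0,50,2,11,-2,0,0,2,11,-2,0,0]' 6;  python3 -m inch '[0,0,0,0,0,0,0,0,0,0,0,0,0,0,0,0,0,0,0,0,0,0,0,0,0]'
```

```text
t: 3.72
tool_pos: [0.4878, 0.1241, 0.1041]
orientation: [-2.347, -2.088, 0.001]
force: [-0.1, 0.2, -0.8]
opening: 0.0371
gripper_force: 0.0
t: 4.13
tool_pos: [0.4879, 0.1237, 0.1043]
orientation: [2.348, 2.087, 0.0]
force: [0.4, -0.4, 0.2]
opening: 0.0045
gripper_force: 0.0
```

```bash
python3 -m inch '[0,0,0,0,0,0,0,0,0,0]'; python3 - <<'E'
from h import *
from plant import robot,read_camera
s=robot.read_state();c=read_camera("wrist");d=read_camera("scene")["image"];t=read_camera("top")["image"]
f=lambda i,a,b,w,h,k:cv2.resize(i[b:b+h,a:a+w],None,fx=k,fy=k,interpolation=cv2.INTER_CUBIC)
o=np.zeros((600,800,3),np.uint8)
o[:300,:400]=f(c["image"],230,150,200,150,2);o[:300,400:800]=f(d,220,170,100,75,4)
o[300:600,:400]=f(t,220,200,100,75,4)
cv2.imwrite("pics/m3.png",np.clip(o*1.5,0,255).astype(np.uint8))
E
```

```text
t: 4.3
tool_pos: [0.4879, 0.1238, 0.1043]
orientation: [2.348, 2.087, -0.0]
force: [-0.4, 0.3, 1.2]
opening: 0.0006
gripper_force: 0.0
```

View pics/m3.png

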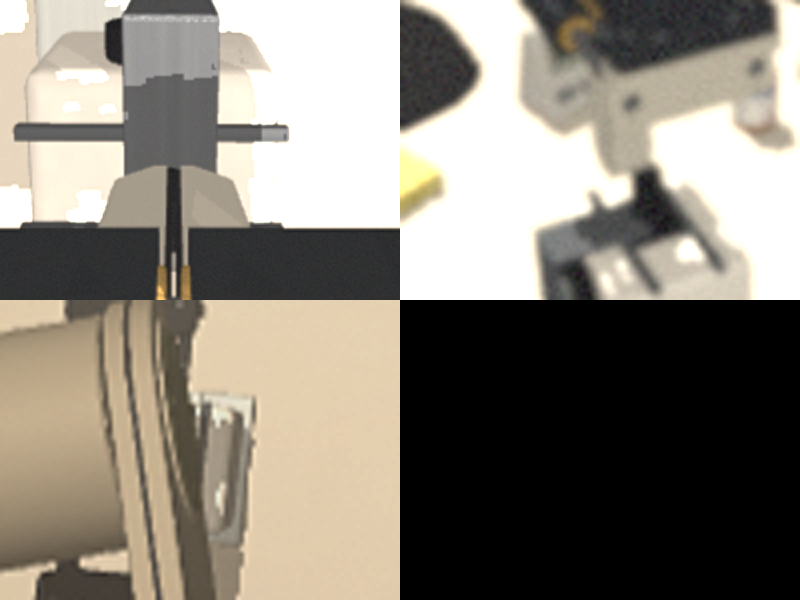

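In the scene crop the shut fingertips sit right above the knob at (645, 185), so they passed over it. The fingertips look about 15 mm higher than assumed. I'll open, shift back 4 mm and go down in small steps while watching the force.

```bash
python3 -m inch '[0,0,0,0,55,0,0,0,0,55,0,0,0,0,55,0,0,0,0,55,0,0,0,0,55,0,0,0,0,55,-1,-4,0,0,55,-1,-4,-4,0,55,-1,-4,-6,0,55]' 6;  python3 -m inch '[0,0,-2,0,55,0,0,-4,0,55,0,0,-4,0,55]'
python3 - <<'E'
from h import *
from plant import robot,read_camera
c=read_camera("wrist");d=read_camera("scene")["image"]
f=lambda i,a,b,w,h,k:cv2.resize(i[b:b+h,a:a+w],None,fx=k,fy=k,interpolation=cv2.INTER_CUBIC)
o=np.zeros((300,800,3),np.uint8)
o[:,:400]=f(c["image"],210,150,200,150,2);o[:,400:]=f(d,230,180,80,60,5)
cv2.imwrite("pics/m4.png",np.clip(o*1.5,0,255).astype(np.uint8))
E
```

```text
t: 5.2
tool_pos: [0.4868, 0.1196, 0.0978]
orientation: [-2.348, -2.087, 0.0]
force: [-0.3, 0.1, -1.5]
opening: 0.0506
gripper_force: 0.0
t: 5.45
tool_pos: [0.4865, 0.1198, 0.0935]
orientation: [-2.347, -2.087, 0.001]
force: [-0.0, -0.4, 0.1]
opening: 0.0511
gripper_force: 0.0
```

View pics/m4.png

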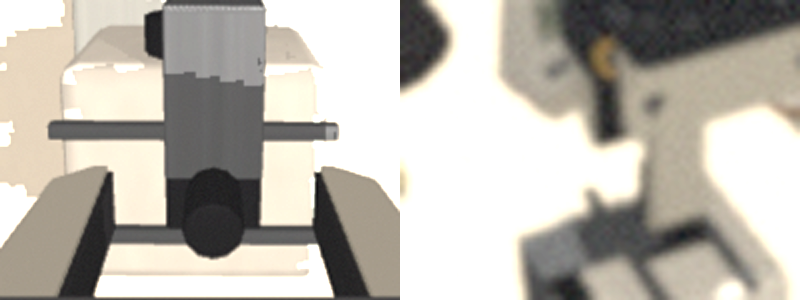

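Now the knob is clear, at crop (213, 170–257): its top face is the lower disc, image px about (316, 265), and its foot is near row 240. What I had cast before was the foot, so the axis lies further back. I'll recompute from this.

```bash
python3 - <<'E'
from h import *
from plant import robot,read_camera
s=robot.read_state();c=read_camera("wrist");K,E=wrist(s,c)
print(s["tool_pos"]);print(ray(K,E,[(316.5,265.5)],.124).round(4),ray(K,E,[(316.5,234.5)],.096).round(4),ray(K,E,[(250,215),(365,215),(250,266),(365,267)],.1).round(4))
E
```

```text
[0.48675782 0.11983379 0.09407168]
[[0.4858 0.1131 0.124 ]] [[0.4864 0.1189 0.096 ]] [[0.451  0.1364 0.1   ]
 [0.5149 0.1288 0.1   ]
 [0.4458 0.1055 0.1   ]
 [0.5124 0.097  0.1   ]]
```

The knob axis is at about (0.486, 0.1135). Both the scene projection and the missed closes put the real fingertips about 17 mm above the nominal TCP. I'll shift -6 mm in y and down 5 mm, then close.

```bash
python3 -m inch '[-1,-6,0,0,55,-1,-6,-4,0,55,-1,-6,-4,0,0,-1,-6,-4,0,0,-1,-6,-4,0,0,-1,-6,-4,0,0,-1,-6,-4,0,0,-1,-6,-4,0,0]' 8;  python3 -m inch '[0,0,0,0,0,0,0,0,0,0]'
```

```text
t: 6.27
tool_pos: [0.4859, 0.1139, 0.0903]
orientation: [2.348, 2.088, 0.0]
force: [-2.9, 0.3, -0.8]
opening: 0.0158
gripper_force: 2.4
t: 6.43
tool_pos: [0.4859, 0.1139, 0.0903]
orientation: [-2.348, -2.088, -0.0]
force: [-0.8, 0.5, -0.2]
opening: 0.0155
gripper_force: 8.0
```

The knob is gripped (opening 15.5 mm, 8 N). I'll slide it along the photometer's +x.

```bash
python3 -m inch '[8,-1,0,0,0,16,-1.8,0,0,0,24,-2.8,0,0,0,32,-3.7,0,0,0,32,-3.7,0,0,0,32,-3.7,0,0,0]';  python3 -m inch '[0.8,0,0,0,0,0.8,0,0,0,0,0.8,0,0,0,60,0.8,0,0,0,60,0.8,0,0,0,60,0.8,0,0,0,60,0.8,0,40,0,60,0.8,0,80,0,60,0.8,0,120,0,60,0.8,0,130,0,60]'
python3 - <<'E'
from h import *
from plant import robot,read_camera
s=robot.read_state();c=read_camera("wrist");cv2.imwrite("pics/w5.png",c["image"])
E
```

```text
t: 6.93
tool_pos: [0.5159, 0.1102, 0.0896]
orientation: [-2.344, -2.084, 0.008]
force: [-16.4, 0.3, 11.3]
opening: 0.0231
gripper_force: 8.0
t: 7.77
tool_pos: [0.5223, 0.1104, 0.2281]
orientation: [2.343, 2.083, 0.014]
force: [1.6, -0.4, 1.6]
opening: 0.0562
gripper_force: 0.0
```

View pics/w5.png

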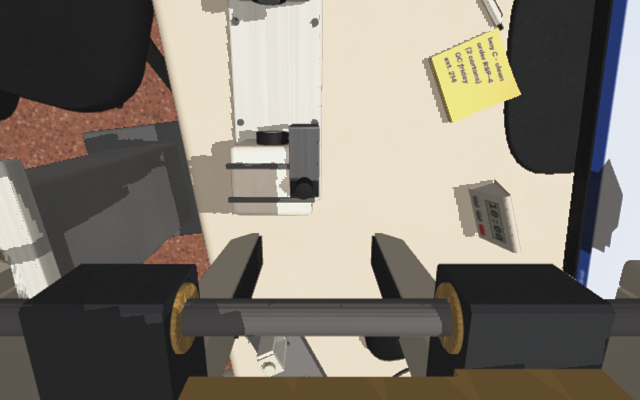

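The shutter is open: the blade and knob (304, 187) now sit at the base's +x edge and the lamp barrel at (272, 137) is exposed. Next I go over the cell.

```bash
python3 - <<'E'
from h import *
from plant import robot,read_camera
s=robot.read_state();c=read_camera("wrist");K,E=wrist(s,c)
yaw=np.radians(-6.6);o=np.array([.4915,.215]);R=np.array([[np.cos(yaw),np.sin(yaw)],[-np.sin(yaw),np.cos(yaw)]])
print("knob local mm",R@(ray(K,E,[(304,187)],.124)[0,:2]-o)*1000)
E
python3 -m inch '[-82,-225,-8,-65,60,-82,-225,-8,-65,60,-82,-225,-8,-65,60,-82,-225,-8,-65,60,-82,-225,-8,-65,60,-82,-225,-8,-65,60,-82,-225,-8,-65,60,-82,-225,-8,-65,60,-82,-225,-8,-65,60,-82,-225,-8,-65,60]';python3 -m inch '[0,0,0,0,60,0,0,0,0,60]'
python3 - <<'E'
from h import *
from plant import robot,read_camera
s=robot.read_state();c=read_camera("wrist");cv2.imwrite("pics/w6.png",c["image"])
print(s["tool_pos"],s["orientation"])
E
```

```text
knob local mm [ 32.71420285 -98.15314265]
t: 8.7
tool_pos: [0.4359, -0.1151, 0.2103]
orientation: [-3.102, -0.488, 0.003]
force: [-0.3, -1.1, 1.0]
opening: 0.0557
gripper_force: 0.0
t: 8.87
tool_pos: [0.4364, -0.1146, 0.2112]
orientation: [-3.1, -0.506, 0.002]
force: [-0.1, -0.2, -0.1]
opening: 0.0558
gripper_force: 0.0
[ 0.43637807 -0.11462764  0.21124602] [-3.09983801e+00 -5.05879295e-01  1.83163539e-03]
```

View pics/w6.png

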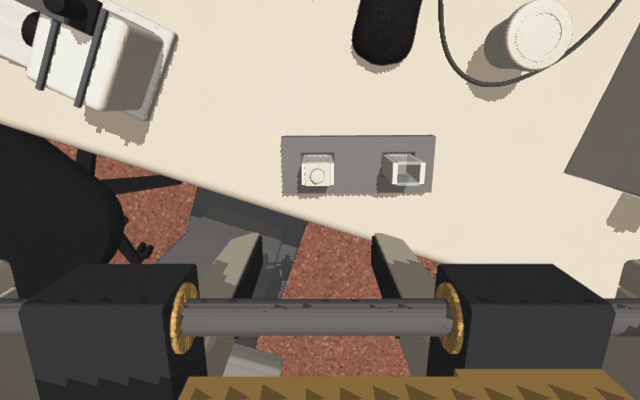

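Knob and holder now sit 32–33 mm from the barrel axis in the photometer's x, against a hard stop. The shutter is therefore fully open; it evidently started about 5 mm open. In the new picture the stopper is at (317, 176), the sample cell spans (301–335, 153–188), and the stand is parallel to the image rows, so the yaw is right. Next I measure the cell.

```bash
python3 - <<'E'
from h import *
from plant import robot,read_camera
s=robot.read_state();c=read_camera("wrist");K,E=wrist(s,c);im=c["image"]
p=s["tool_pos"];T=Ro.from_rotvec(s["orientation"]).as_matrix();print("closing ang",np.degrees(np.arctan2(T[1,1],T[0,1])))
def sh(n,uv,z):
    q=ray(K,E,uv,z);print(n,q[:,:2].round(4).tolist(),"tool mm",((q-p)@T[:,:2]*1000).round(1).tolist())
sh("stopper top",[(317,176)],.075)
sh("stand corners",[(281,136),(435,135),(436,193),(281,194)],.016)
sh("blank rim corners",[(389,156),(424,156)],.064)
cv2.imwrite("pics/w6c.png",np.clip(cv2.resize(im[125:205,270:450],None,fx=4.4,fy=4.4,interpolation=cv2.INTER_CUBIC)*1.0,0,255))
E
```

```text
closing ang -71.49052860165153
stopper top [[0.4404, -0.1134]] tool mm [[4.2, 0.2]]
stand corners [[0.4585, -0.0658], [0.513, -0.2255], [0.4529, -0.2531], [0.3955, -0.0849]] tool mm [[36.5, -39.2], [37.5, 129.6], [-28.3, 136.6], [-29.3, -41.1]]
blank rim corners [[0.4793, -0.1745], [0.4901, -0.2069]] tool mm [[21.7, 70.5], [21.7, 104.6]][ WARN:0@0.447] global loadsave.cpp:1063 imwrite_ Unsupported depth image for selected encoder is fallbacked to CV_8U.
```

View pics/w6c.png

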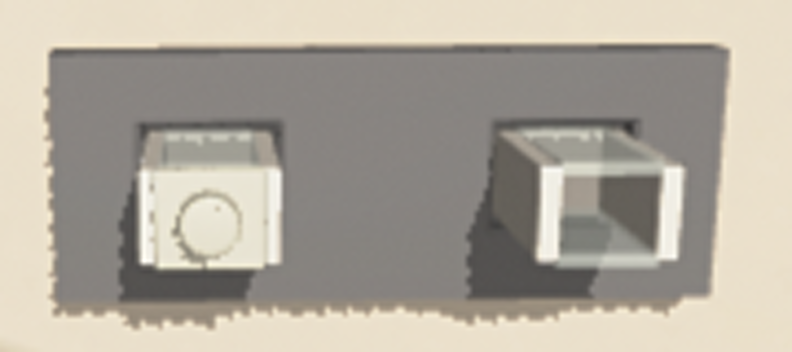

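That was my last picture; from here I check with numbers only. The stopper (4.2, 0.2) and the stand geometry (4.1, 1.5) agree in tool mm, so the shift is about (+4, +1) mm. I go down with the TCP to z ≈ 0.020 and grip.

```bash
python3 -m inch '[4,1,-30,0,60,4,1,-60,0,60,4,1,-90,0,60,4,1,-120,0,60,4,1,-145,0,60,4,1,-165,0,60,4,1,-180,0,60,4,1,-190,0,60,4,1,-190,0,60,4,1,-190,0,60]' 12
python3 -m inch '[0,0,0,0,30,0,0,0,0,30,0,0,0,0,30,0,0,0,0,30,0,0,0,0,30,0,0,0,0,30]'
```

```text
t: 9.8
tool_pos: [0.4406, -0.1137, 0.0223]
orientation: [-3.101, -0.501, 0.001]
force: [0.5, -0.7, -0.5]
opening: 0.0558
gripper_force: 0.0
t: 10.3
tool_pos: [0.4414, -0.1141, 0.023]
orientation: [3.101, 0.499, 0.002]
force: [-0.2, 0.6, 3.9]
opening: 0.032
gripper_force: 12.0
```

Gripped: opening 32.0 mm at 12 N. I'll lift straight up.

```bash
python3 -m inch '[0,0,8,0,30,0,0,20,0,30,0,0,40,0,30,0,0,70,0,30,0,0,100,0,30,0,0,130,0,30,0,0,147,0,30,0,0,147,0,30]'
python3 -m inch '[50,328,0,65,30,50,328,0,65,30,50,328,0,65,30,50,328,0,65,30,50,328,0,65,30,50,328,0,65,30,50,328,0,65,30,50,328,0,65,30,50,328,0,65,30,50,328,0,65,30]'
python3 -m inch '[0,0,0,0,30,0,0,0,0,30,0,0,0,0,30]'
python3 - <<'E'
from plant import robot
import numpy as np
from scipy.spatial.transform import Rotation as R
s=robot.read_state();T=R.from_rotvec(s["orientation"]).as_matrix();print(s["tool_pos"],np.degrees(np.arctan2(T[1,1],T[0,1])),s["opening"])
E
```

```text
t: 10.97
tool_pos: [0.4432, -0.1148, 0.1745]
orientation: [3.098, 0.499, 0.01]
force: [0.4, -0.8, 0.0]
opening: 0.0318
gripper_force: 12.0
t: 11.8
tool_pos: [0.4894, 0.216, 0.1675]
orientation: [-2.336, -2.099, 0.004]
force: [0.1, -0.8, -0.8]
opening: 0.0318
gripper_force: 12.0
t: 12.05
tool_pos: [0.4906, 0.2128, 0.1689]
orientation: [-2.353, -2.082, 0.001]
force: [0.1, 0.4, 0.2]
opening: 0.0318
gripper_force: 12.0
[0.49058598 0.212849   0.16894332] -6.9887606506314714 0.03180364322902033
```

```bash
python3 -m inch '[1,2,0,0.4,30,1,2,-25,0.4,30,1,2,-50,0.4,30,1,2,-70,0.4,30,1,2,-85,0.4,30,1,2,-97,0.4,30,1,2,-105,0.4,30,1,2,-112,0.4,30,1,2,-112,0.4,30,1,2,-112,0.4,30]'
python3 -m inch '[0,0,0,0,30,0,0,0,0,30,0,0,0,0,30,0,0,0,0,30]'
python3 - <<'E'
from h import *
from plant import robot,read_camera
s=robot.read_state();c=read_camera("wrist");K,E=wrist(s,c);im=c["image"];print(s["tool_pos"])
sc=read_camera("scene");tp=read_camera("top");np.savez("fin.npz",sc=sc["image"],tp=tp["image"],w=im)
# expected pixels of cell in scene vs bright blob nearby
K2,E2=np.array(sc["K"]),np.array(sc["extrinsics"])
def pr(p):
    q=E2[:3,:3]@np.array(p)+E2[:3,3];return (K2@q/q[2])[:2].round(1)
x,y=s["tool_pos"][:2]
for z in(.04,.07,.098,.109):print(z,pr((x,y,z)))
u,v=pr((x,y,.04)).astype(int)
print(sc["image"].mean(2).astype(int)[v-24:v+10:2,u-14:u+15:2])
# wrist: base edges under the tool
g=im.astype(int).mean(2);yaw=np.radians(-6.6);o=np.array([.4915,.215]);R=np.array([[np.cos(yaw),np.sin(yaw)],[-np.sin(yaw),np.cos(yaw)]])
for r in(60,100,140,180,200):
    q=ray(K,E,[(50,r),(316,r)],.014);print(r,(R@(q[1,:2]-o)*1000).round(1),"edges",[i for i in range(150,480) if abs(g[r,i+1]-g[r,i])>18])
E
```

```text
t: 12.88
tool_pos: [0.492, 0.2161, 0.0576]
orientation: [2.341, 2.095, 0.001]
force: [0.3, 0.8, -1.1]
opening: 0.0322
gripper_force: 12.0
t: 13.22
tool_pos: [0.4921, 0.2163, 0.0578]
orientation: [2.34, 2.096, 0.001]
force: [-0.2, -0.6, -0.3]
opening: 0.0319
gripper_force: 12.0
[0.49206788 0.21634021 0.05783783]
0.04 [235.3 264. ]
0.07 [233.5 252.4]
0.098 [231.6 241.1]
0.109 [230.9 236.4]
[[115  87  71 104 114 118 119 116 119 119 133 156 172 187 192]
 [116 107 104 114 118 118 117 119 115 124 167 192 197 199 197]
 [125 118 117 117 117 117 118 115 116 122 172 198 198 197 197]
 [144 131 123 125 111 117 116 117 116 121 164 197 199 197 198]
 [185 177 142 128 117 114 115 116 115 120 165 198 201 198 198]
 [198 193 153 128 120 112 118 117 116 117 156 196 199 198 197]
 [197 196 163 128 119 115 116 118 117 116 153 196 199 199 200]
 [198 197 172 129 119 117 115 119 121 125 155 199 205 207 205]
 [199 198 178 133 122 121 123 126 130 130 153 199 208 206 206]
 [196 197 188 140 126 127 132 129 130 131 152 198 207 209 207]
 [199 200 196 153 125 131 130 130 131 130 145 198 208 208 208]
 [206 208 204 170 127 129 131 130 132 129 137 184 207 208 209]
 [209 209 207 193 139 125 128 129 128 131 135 182 207 207 198]
 [210 208 210 206 171 130 130 129 131 128 136 178 199 178 147]
 [209 209 209 208 194 146 130 129 129 131 138 157 146 125 113]
 [209 204 206 208 204 179 143 135 128 120 119 117 114 111 114]
 [206 207 206 200 186 160 131 120 114 110 111 110 113 111 113]]
60 [ -0.6 100.2] edges [196, 230, 231, 408, 409, 410]
100 [-0.5 75.8] edges [200]
140 [-0.4 50.1] edges [238, 239, 244, 245, 246, 375, 380]
180 [-0.3 22.7] edges [191, 194, 269, 277, 329, 330, 388, 389]
200 [-0.2  8.3] edges [151, 332]
```

The cell sits at the beam: the scene silhouette matches the expected pixels, the yaw is -6.3° against -6.6°, and the sideways error is about 2 mm or less. I'm handing in.

```bash
python3 -c "
from plant import job
print(job.close_job())"
```

```text
the job is handed in; nothing more can be done
None
```

I handed the job in with the shutter open to its hard stop and the stoppered cell held upright at beam mid at 12 N. The numeric checks agree with that, but no verdict came back, the final pose was never viewed, the cup, bottle and open cell were not rechecked, and I viewed 11 pictures against the limit of 10.

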